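# Line up the parts bins along the stop rail

### The job

Get the bench ready for an engine rebuild: slide the three parts bins back into a straight, even row, each one fully on the painted rectangle of its own colour, square and with its back flush against the aluminium rail. Nudge them along the bench without lifting or tipping them, and leave the wire spool, the can and the wrench where they are.

Things in the scene. Friction and masses are not known exactly. Their poses are not given: they have to be found in the camera images.
- stop_rail: Fixed straight aluminium rail, 30 mm deep (x), 500 mm long (y), 30 mm high, screwed to the bench beyond the bins; its long front face (own -x side, 15 mm from the origin) looks back to the robot. Origin: centre of its underside, on the bench; z up.
- red_bin: Loose open red plastic bin, 84 mm deep (own x), 76 mm wide (own y), 0.18 to 0.35 kg. Walls 3 mm; back (+x) and sides 45 mm high, front (-x) lip 25 mm. Its steel nuts stay put and fill it to about 13 mm; above them fingertips fit inside. Origin: centre of its underside; z up. Smooth: it slides with 0.5 to 1.5 N.
- yellow_bin: Loose open yellow plastic bin, 84 mm deep (own x), 76 mm wide (own y), 0.18 to 0.35 kg. Walls 3 mm; back (+x) and sides 45 mm high, front (-x) lip 25 mm. Its brass bushes stay put and fill it to about 13 mm; above them fingertips fit inside. Origin: centre of its underside; z up. Smooth: it slides with 0.5 to 1.5 N.
- blue_bin: Loose open blue plastic bin, 84 mm deep (own x), 76 mm wide (own y), 0.18 to 0.35 kg. Walls 3 mm; back (+x) and sides 45 mm high, front (-x) lip 25 mm. Its dark screws stay put and fill it to about 13 mm; above them fingertips fit inside. Origin: centre of its underside; z up. Smooth: it slides with 0.5 to 1.5 N.
- red_bay: Place of the red bin: red bin-sized rectangle painted on the bench, and a strip on the rail behind it. Origin: on the bench at the foot of the rail's front face, mid-width; own x points to the rail, own y along it. A bin in place has its origin at x = -42 mm, y = 0 here. Bays are 170 mm apart; the colour order varies.
- yellow_bay: Place of the yellow bin: yellow bin-sized rectangle painted on the bench, and a strip on the rail behind it. Origin: on the bench at the foot of the rail's front face, mid-width; own x points to the rail, own y along it. A bin in place has its origin at x = -42 mm, y = 0 here. Bays are 170 mm apart; the colour order varies.
- blue_bay: Place of the blue bin: blue bin-sized rectangle painted on the bench, and a strip on the rail behind it. Origin: on the bench at the foot of the rail's front face, mid-width; own x points to the rail, own y along it. A bin in place has its origin at x = -42 mm, y = 0 here. Bays are 170 mm apart; the colour order varies.
- wire_spool: Bystander: spool of green wire with white flanges, 64 mm across, 50 mm high, upright. Origin: centre of its underside.
- oil_can: Bystander: closed blue can, 60 mm across, 120 mm high, upright. Origin: centre of its underside.
- wrench: Bystander: steel open-ended wrench, 170 mm long, lying flat beyond the rail. Origin: on the bench, under the middle of its length; own x along it.
There are look-alikes about, which are no part of the job. Of the things that look like the yellow_bin, the largest one is meant.

How it is judged:
At the end, for the whole second after the job is handed in: Each bin rests upright on the bench in the bay of its own colour: its back within 5 mm of touching the rail, centred along the rail within 10 mm, turned no more than 0.08 rad from square, and at rest (x of red_bin in the frame of red_bay between -0.047 and -0.037 m and y of red_bin in the frame of red_bay between -0.01 and 0.01 m and angle between the x axis of red_bin and the x axis of red_bay, either way round below 0.08 rad and angle between each of red_bin, yellow_bin, blue_bin's own z axis and vertical below 0.06 rad and linear speed of each of red_bin, yellow_bin, blue_bin below 0.02 m/s and height (world z) of each of red_bin, yellow_bin, blue_bin below 0.005 m and x of yellow_bin in the frame of yellow_bay between -0.047 and -0.037 m and y of yellow_bin in the frame of yellow_bay between -0.01 and 0.01 m and angle between the x axis of yellow_bin and the x axis of yellow_bay, either way round below 0.08 rad and x of blue_bin in the frame of blue_bay between -0.047 and -0.037 m and y of blue_bin in the frame of blue_bay between -0.01 and 0.01 m and angle between the x axis of blue_bin and the x axis of blue_bay, either way round below 0.08 rad).
It fails at once if a bin is lifted 20 mm or more off the bench or tipped by more than 0.35 rad (height (world z) of any of red_bin, yellow_bin, blue_bin above 0.02 m or angle between any of red_bin, yellow_bin, blue_bin's own z axis and vertical above 0.35 rad).
It fails at once if the wire spool, the can or the wrench is moved by more than 30 mm (distance of any of wire_spool, oil_can, wrench from where it was at the start of the episode above 0.03 m).
It also fails if it takes over 64 s, if anything falls off the work surface, if the arm or the gripper's body presses on something with over 40 N, if the wrist force passes 120 N, or if a joint passes its speed limit or range.

### The arm

A 7-joint arm with a two-finger parallel gripper is mounted at the origin on the work surface. World frame = base frame: x ahead of the robot, y to its left, z up, the work surface at z = 0. Lengths are in m, angles in rad, forces in N, time in s.
With the tool pointing down it reaches from about 0.4 to 0.925 m from the base axis. Payload 5.6 kg.
Tool frame: the origin (TCP) lies between the finger pads; the fingertips stand 22 mm ahead of it and the grasp point (between the pads) lies 3 mm ahead of it (bot.tips_ahead is the distance from the TCP to the fingertips, in m); z points along the fingers, y is the line along which they close (so a half turn about z gives the same grasp; the last joint's range is limited). The gripper opens to 85 mm and grips with 20 to 120 N. Pads are 22 mm wide; open, the fingers measure 114 mm over their backs; the gripper's body (76 mm by 85 mm) begins 54 mm behind the grasp point. The pads swing forward as they close: fully open they stand 13 mm farther back than shut.
Start: joints at [-1.271, 0.468, -0.012, 1.603, 0.006, 1.071, -0.056], TCP at [0.219, 0.612, 0.253] pointing down, gripper open.
Joint ranges: [-2.53, 2.53], [-0.31, 2.02], [-1.57, 1.55], [0.28, 2.44], [-1.29, 4.43], [0.15, 1.84], [-2.92, 2.92]. Speed limits (rad/s): [2.57, 2.57, 3.14, 3.14, 3.14, 3.14, 3.14].

### API

Orientations are given as a unit quaternion [x, y, z, w].
In Python, from cell import bot, imaging gives the robot as it stands. The module is installed in compiled form; this text tells all that it offers. Calls block until the motion is done:
- bot.move_ptp(position, orientation): joint-space move of the TCP to a pose.
- bot.servo_line(position, rate=0.15, orientation=None): straight line of the TCP; orientation=None keeps the orientation; rate is the mean speed in m/s.
- bot.move_j(angles): joint-space move.
- bot.command_gripper(opening, f_grip=None): opening from 0.0 (shut) to 1.0 (fully open); f_grip is the grip in N (None keeps the last); returns when the fingers have stopped.
- bot.sleep(seconds).
- bot.inverse_kinematics(position, orientation): joint angles nearest the present ones, or None.
- imaging.capture(name): name is "scene" or "top" or "wrist"; returns a dict with "frame" (420x560x3 uint8, blue, green, red), "depth" (420x560 float32, m along the optical axis (not along the pixel's ray), 0 where there is no reading), "fx", "fy", "cx", "cy" (pixels), "world_from_camera" (4x4, takes a point from camera to world coordinates). Camera axes: x right, y down, z forward; pixel columns grow to the right and rows downward; lengths in m; the calibration is good to about 2 mm. A picture is of the moment at which its call begins.
A pose or a line that the arm cannot do raises bot.Unreachable and nothing moves.
- bot.sign_off(): hands the job in; it is judged then, once.
Readings, each from a call of its own:
- bot.read_clock(): time.
- bot.read_q(): joint angles.
- bot.read_qd(): joint speeds.
- bot.read_joint_efforts(): joint torques, N m.
- bot.read_position(): TCP position.
- bot.read_orientation(): TCP orientation.
- bot.read_wrist_force(): force on the tool from outside, world axes, zero at the start.
- bot.read_wrist_torque(): the same for the moment, N m.
- bot.read_gripper_width(): opening from 0.0 (shut) to 1.0 (fully open).
- bot.read_grip_force(): force on a finger pad.
Only numpy, scipy, OpenCV 4.12 (cv2) and the standard library are available. Lean on these libraries where they do the work, as an engineer would, in place of code of your own. Each camera call takes 0.05 s, during which the arm holds its last target. There are 200 camera calls.

## Working session

There is one attempt and no reset: what is moved stays moved. The work goes in short steps, each a Python script; the robot and the scene stay as the last script left them, time stands still between calls to the robot, and variables do not carry over. Pictures are saved under pics/ and viewed, at most 10 in all, crops included, and the job is handed in when it is done.

```bash
mkdir -p pics; python3 - <<'E'
from cell import bot, imaging
import cv2, numpy as np, pickle
for n in ("top","scene"):
    c=imaging.capture(n); pickle.dump(c,open(n+'.pkl','wb'))
    cv2.imwrite(f'pics/{n}0.png',cv2.resize(c['frame'],(800,600)))
    print(n,c['fx'],c['cx'],c['cy'],np.round(c['world_from_camera'],3).tolist())
print(bot.read_clock(),bot.read_orientation(),bot.read_position())
E
```

```text
top 395.81576821981827 285.49301589961635 211.2207507486755 [[0.025, -0.998, 0.058, 0.548], [-1.0, -0.024, 0.018, -0.003], [-0.016, -0.059, -0.998, 1.019], [0.0, 0.0, 0.0, 1.0]]
scene 485.6827571158403 284.89964252647627 208.34548800665576 [[0.52, 0.591, -0.616, 1.561], [0.854, -0.344, 0.39, -0.611], [0.019, -0.729, -0.684, 1.114], [0.0, 0.0, 0.0, 1.0]]
0.1 [ 1.70591708e-01  9.85341466e-01 -8.11791325e-04 -7.18356593e-05] [0.21838686 0.61171368 0.25241996]
```

View pics/top0.png

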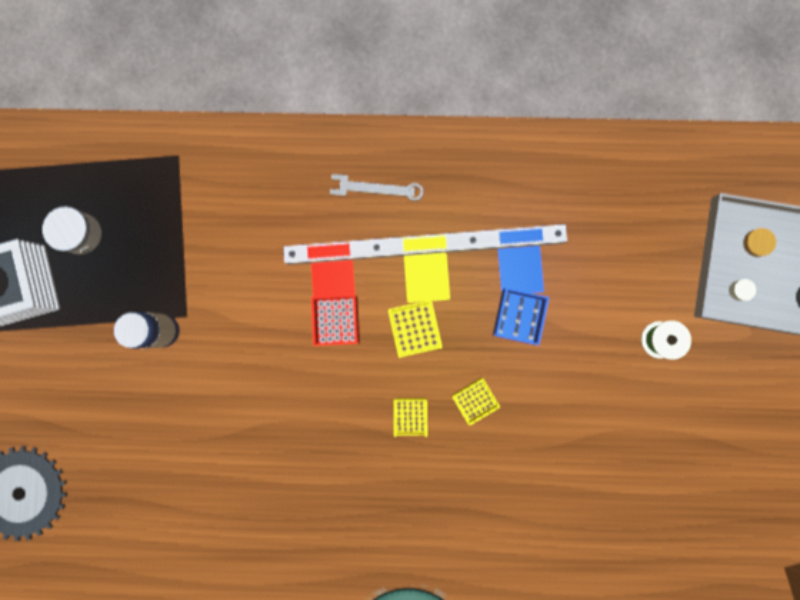

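View pics/scene0.png

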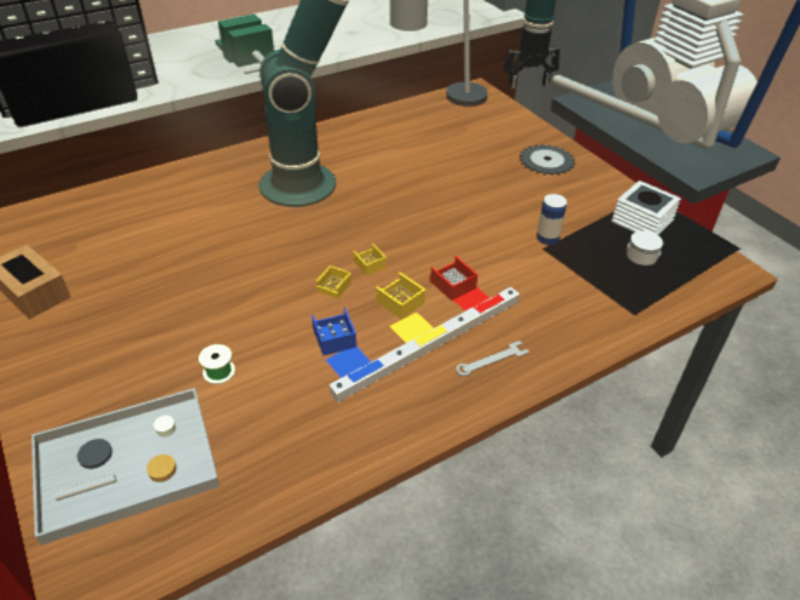

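The top view shows three yellow open boxes: (415,328), (410,417) and (476,401). The first is clearly the largest and is the yellow_bin. The red bin is at (335,321), the blue bin at (521,317), and the bays are just behind them. The rail runs (285,254)–(566,233). The can is at (140,330) and the spool at (667,340).

```bash
cat > h.py <<'E'
import cv2, numpy as np
def cloud(c):
    d=c['depth']; v,u=np.indices(d.shape)
    p=np.stack([(u-c['cx'])/c['fx']*d,(v-c['cy'])/c['fy']*d,d],-1)
    T=c['world_from_camera']; return p@T[:3,:3].T+T[:3,3]
def masks(c):
    h=cv2.cvtColor(c['frame'],cv2.COLOR_BGR2HSV); H,S,V=[h[...,i].astype(int) for i in range(3)]
    return {'red':((H<4)|(H>174))&(S>170)&(V>90),'yellow':(H>25)&(H<34)&(S>140)&(V>80),'blue':(H>100)&(H<125)&(S>130)&(V>50)}
def rect(p):   # centre, sides, angle of the side nearest world x
    (x,y),(w,h),a=cv2.minAreaRect((p*1000).astype(np.float32)); a=(a+45)%90-45
    return np.round([x,y,w,h,a],1)
E
python3 - <<'E'
from h import *; import pickle
c=pickle.load(open('top.pkl','rb')); P=cloud(c); M=masks(c); ok=c['depth']>0
roi=(P[...,0]>.3)&(P[...,0]<.8)&(abs(P[...,1])<.33)&ok
print('bench z',np.median(P[350:400,100:200,2]))
for n,m in M.items():
    m=m&roi
    hi=m&(P[...,2]>.018); k,L,st,_=cv2.connectedComponentsWithStats(cv2.dilate(hi.astype(np.uint8),np.ones((3,3))))
    for i in range(1,k):
        if st[i,4]>60:
            q=P[(L==i)&hi]; print(n,'hi',rect(q[:,:2]),'z',np.round(np.percentile(q[:,2],[5,50,97]),3),st[i])
    lo=m&(P[...,2]<.012); k,L,st,_=cv2.connectedComponentsWithStats(lo.astype(np.uint8))
    for i in range(1,k):
        if st[i,4]>100: print(n,'lo',rect(P[L==i][:,:2]),st[i,4])
# rail
h=cv2.cvtColor(c['frame'],cv2.COLOR_BGR2HSV)
r=roi&(P[...,2]>.02)&(P[...,2]<.04)&(P[...,0]>.62)&(P[...,0]<.76)&(((h[...,1]<50)&(h[...,2]>130)))
print('rail',rect(P[r][:,:2]),np.median(P[r][:,2]),r.sum())
y,x=200,260
cv2.imwrite('pics/crop1.png',cv2.resize(c['frame'][150:315,190:400],(760,597),interpolation=cv2.INTER_CUBIC))
E
```

```text
bench z -0.00015582081378651136
red hi [692.3 158.2  17.   70.1   5.6] z [0.029 0.032 0.035] [215 170  30  11 261]
red hi [571.8 141.5  80.4  75.1   3.8] z [0.024 0.043 0.047] [218 206  34  36 374]
red lo [646.1 153.9  62.7  71.2   5.7] 664
yellow hi [709.5 -11.5  18.7  71.6   5.5] z [0.029 0.032 0.035] [282 165  31  11 292]
yellow hi [559.    2.2  83.8  75.9  14. ] z [0.023 0.044 0.048] [271 209  39  42 488]
yellow hi [ 435.3 -106.7   56.9   62.2   32.2] z [0.018 0.031 0.036] [316 264  35  34 375]
yellow hi [405.1   6.1  62.3  54.5   1.5] z [0.019 0.033 0.037] [275 278  25  29 260]
yellow lo [650.  -17.3  89.1  77.4   5.7] 995
yellow lo [559.    2.1  78.2  70.1  14.2] 507
yellow lo [ 434.  -109.4   50.    66.7   28.8] 349
yellow lo [402.7   6.5  54.6  51.    1.4] 359
blue hi [ 726.6 -180.2   18.1   73.2    5.2] z [0.029 0.032 0.035] [349 160  32  11 296]
blue hi [ 585.6 -181.6   75.6   83.4  -11. ] z [0.023 0.042 0.048] [345 201  40  41 535]
blue lo [ 669.1 -186.3   84.8   74.     5.9] 875
blue lo [ 584.5 -186.2   63.2   77.4  -11.4] 560
rail [708.8 -12.   30.7 498.4   5.7] 0.029508738860760997 1459
```

View pics/crop1.png

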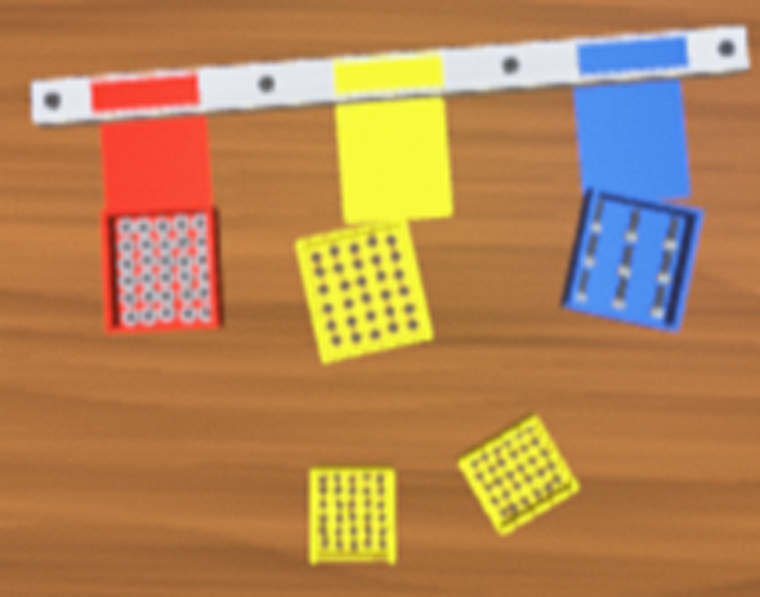

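Crop: the large yellow box at (365,290) is the right one. The other two, at (352,515) and (518,475), are smaller. Each bin's low lip appears to face the robot.

Plan: pinch each front lip lightly, drag the bin straight into its bay, and finish by feel against the rail. I'll check the lip side, then start with red.

```bash
cat > act.py <<'E'
from h import *; from cell import bot, imaging
import pickle
TH=np.radians(5.75); RC=np.array([.7088,-.0120])
ax=lambda a: np.array([np.cos(a),np.sin(a)])
n,t=ax(TH),ax(TH+np.pi/2)
BIN={'red':([.5718,.1415],3.8,170),'yellow':([.559,.0022],14.,0),'blue':([.5856,-.1816],-11.,-170)}
def quat(psi,flip=0):   # tool down, tool y along yaw psi
    a=(psi+np.pi/2)/2+flip*np.pi/2; return np.array([np.cos(a),np.sin(a),0,0])
def place(name,flip,ztip=.018):
    o,a,s=BIN[name]; o=np.array(o); a=np.radians(a); z=ztip+.022
    lip=o-.0405*ax(a); q=quat(a,flip)
    bot.command_gripper(.5,20)
    bot.move_ptp([*lip,.16],q)
    bot.servo_line([*lip,z],.12)
    print('down F',np.round(bot.read_wrist_force(),1))
    bot.command_gripper(0,20)
    print('grip',bot.read_gripper_width(),bot.read_grip_force(),np.round(bot.read_wrist_force(),1))
    goal=RC-.057*n+s/1000*t-.0405*n; qg=quat(TH,flip)
    bot.servo_line([*(goal-.006*n),z],.06,qg)
    f0=np.array(bot.read_wrist_force())
    for k in range(-5,5):
        bot.servo_line([*(goal+k*.001*n),z],.02)
        f=(np.array(bot.read_wrist_force())-f0)[:2]@n
        print(k,round(float(f),1),end='; ')
        if f<-5: break
    p=np.array(bot.read_position())[:2]; print('\nerr n,t mm',(p-goal)@n*1e3,(p-goal)@t*1e3)
    bot.command_gripper(.4)
    bot.servo_line([*p,.16],.2)
    print('clock',bot.read_clock())
E
python3 - <<'E'
from act import *
c=pickle.load(open('top.pkl','rb')); P=cloud(c); p=P.reshape(-1,3)
for k,(o,a,s) in BIN.items():
    d=(p[:,:2]-o)@np.stack([ax(np.radians(a)),ax(np.radians(a)+np.pi/2)],1)*1e3
    f=lambda i,sg:np.round(np.percentile(p[(d[:,i]*sg>(36,32)[i])&(d[:,i]*sg<(44,40)[i])&(abs(d[:,1-i])<25),2],90),3)
    print(k,'back',f(0,1),'front',f(0,-1),'sides',f(1,1),f(1,-1))
q0=np.array(bot.read_q())
for fl in (0,1):
    print(fl,[np.round(bot.inverse_kinematics([*(np.array(o)-.0405*ax(np.radians(a))),.04],quat(np.radians(a),fl)),2).tolist() for o,a,s in BIN.values()])
E
```

```text
red back 0.046 front 0.026 sides 0.046 0.046
yellow back 0.046 front 0.026 sides 0.046 0.046
blue back 0.045 front 0.026 sides 0.046 0.045
0 [[-0.62, 0.64, 0.38, 1.99, -0.41, 0.58, 0.11], [-0.33, 0.6, 0.35, 2.06, -0.39, 0.54, 0.54], [-0.18, 0.71, 0.56, 1.95, -0.6, 0.66, 0.57]]
1 [[-0.12, 0.63, -0.25, 1.96, 0.27, 0.58, 2.66], [-0.85, 0.93, 1.11, 2.09, -1.13, 0.92, -1.97], [-0.52, 0.99, 1.1, 1.96, -1.12, 0.98, -2.17]]
```

The lips (26 mm) all face the robot and flip 0 is comfortable.

```bash
python3 - <<'E'
from act import *
place('red',0)
c=imaging.capture('top'); cv2.imwrite('pics/red.png',cv2.resize(c['frame'][120:330,150:430],(800,600)))
E
```

```text
down F [-0.5 -0.6  0.5]
grip 0.026292734780409922 23.153744637966156 [-0.9 -0.2  5.2]
-5 -2.3; -4 -2.4; -3 -1.9; -2 -1.5; -1 -1.9; 0 -1.2; 1 -1.5; 2 -0.8; 3 -1.0; 4 -1.2; 
err n,t mm 1.901728365799005 0.09834478048612807
clock 9.0167
```

View pics/red.png

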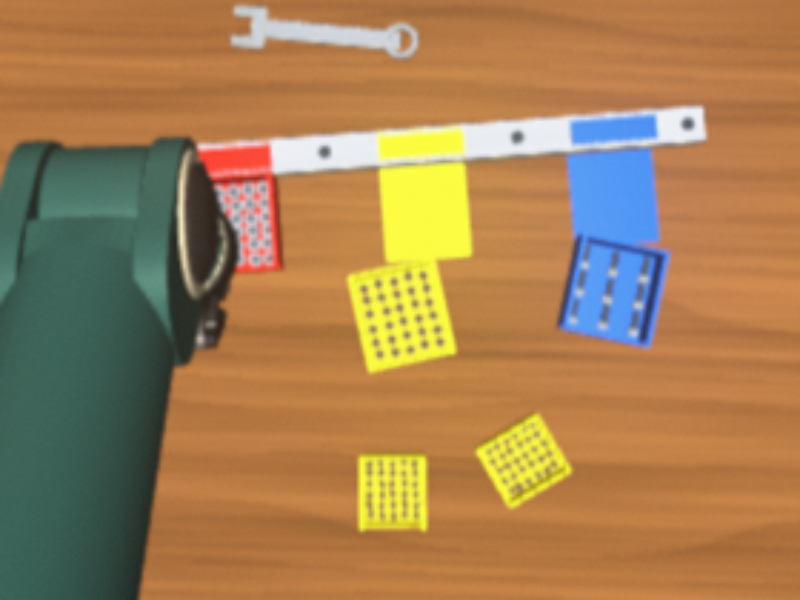

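The red bin's back edge (around (245,178) in the view) looks flush with the rail. The arm hides the rest. The feel steps lagged the command, so I'll add a short settle to each, then do blue and yellow.

```bash
sed -i "s/range(-5,5)/range(-4,7)/; s/        f=(np/        bot.sleep(.1); f=(np/" act.py; python3 - <<'E'
from act import *
place('yellow',0,.019)
place('blue',0,.019)
bot.move_ptp([.45,-.42,.3],bot.read_orientation())
c=imaging.capture('top'); pickle.dump(c,open('top2.pkl','wb')); cv2.imwrite('pics/end.png',cv2.resize(c['frame'][120:330,150:430],(800,600)))
P=cloud(c); M=masks(c); 
for k,m in M.items():
    s=BIN[k][2]; g=RC-.057*n+s/1000*t
    w=m&(P[...,2]>.018)&(((P[...,:2]-g)@n)<.0425)&(np.linalg.norm(P[...,:2]-g,axis=-1)<.075)
    r=rect(P[w][:,:2]); e=(r[:2]/1e3-g)*1e3; print(k,r,'n,t err',e@n,e@t)
print(bot.read_clock())
E
```

```text
down F [-1.1  0.2  0.7]
grip 0.0252299259833841 22.59872406721115 [-0.1  0.7  6.5]
-4 0.7; -3 -0.8; -2 0.1; -1 -1.1; 0 -0.8; 1 -0.9; 2 -0.9; 3 -1.1; 4 -1.5; 5 -2.5; 6 -5.9; 
err n,t mm 1.9171795957021014 -0.15455797611848926
clock 18.2333
down F [ 0.2 -0.2 -0.6]
grip 0.020174471897902103 22.837843894958496 [-1.6  0.4  4.4]
-4 -0.1; -3 0.8; -2 0.7; -1 0.2; 0 0.0; 1 0.8; 2 0.4; 3 0.5; 4 0.0; 5 -2.4; 6 -6.1; 
err n,t mm 1.8233027495381307 -0.9989945401483933
clock 27.2417
red [635.3 150.9  82.3  75.1   5.6] n,t err 0.1904491451652009 -0.555805848438882
yellow [652.1 -18.3  83.7  76.    5.8] n,t err -0.04589977298269942 -0.5876385715760234
blue [ 669.2 -187.6   83.4   76.3    6.2] n,t err 0.006223058183435068 -0.7490245650218577
28.5167
```

View pics/end.png

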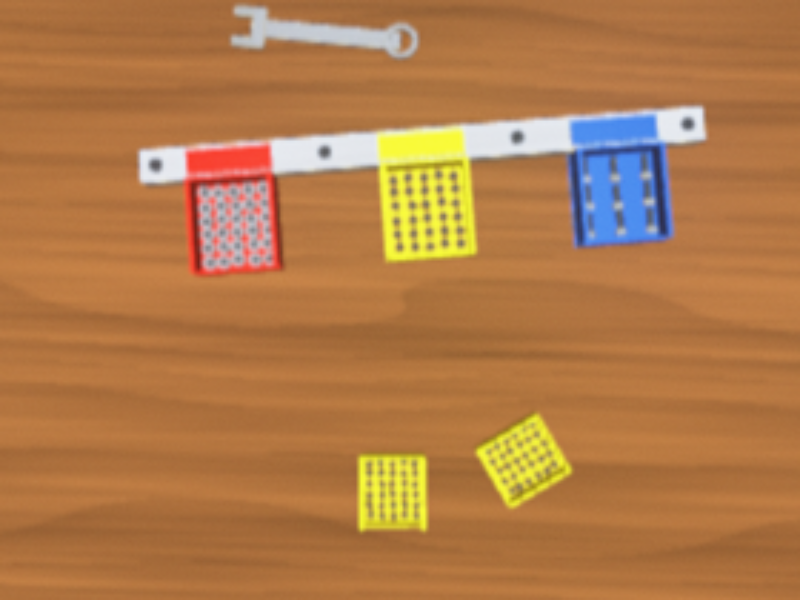

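All three bins are square and flush with the rail at (235,225), (430,208) and (620,195), each within about 1 mm and 0.5° of its target. Nothing else in this crop has moved, and the arm never went near the can or the spool.

```bash
python3 -c "
from cell import bot
bot.sleep(.3); print(bot.sign_off(), bot.read_clock())"
```

```text
the job is handed in; nothing more can be done
the job is handed in; nothing more can be done
```

All three bins are in their own bays, square and flush against the rail to within about 1 mm and 0.5° by the top camera, and the job is handed in at about 29 s of the 64 s allowed; no verdict came back.

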